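# Spring the sorting box's hidden latch with the push dowel

### The arm

A 7-joint arm with a two-finger parallel gripper is mounted at the origin on the work surface. World frame = base frame: x ahead of the robot, y to its left, z up, the work surface at z = 0. Lengths are in m, angles in rad, forces in N, time in s.
With the tool pointing down it reaches from about 0.425 to 0.875 m from the base axis. Payload 4.7 kg.
Tool frame: the origin (TCP) lies at the very end of the fingers, on their centre line; the grasp point (between the pads) lies 19 mm behind it; z points along the fingers, y is the line along which they close (so a half turn about z gives the same grasp; the last joint's range is limited). The gripper opens to 87 mm and grips with 3 to 60 N. Pads are 19 mm wide; open, the fingers measure 117 mm over their backs; the gripper's body (75 mm by 190 mm) begins 51 mm behind the grasp point.
Start: joints at [1.135, 0.321, -0.07, 1.45, 0.023, 1.371, -0.057], TCP at [0.283, -0.585, 0.223] pointing down, gripper open.
Joint ranges: [-2.86, 2.86], [-0.3, 2.09], [-1.38, 1.24], [0.06, 2.45], [-1.56, 4.7], [0.09, 2.05], [-2.69, 2.69]. Speed limits (rad/s): [2.57, 2.57, 3.14, 3.14, 3.14, 3.14, 3.14].

### API

Orientations are given as a rotation vector (axis times angle).
In Python, from bench import ctrl, imaging, ticket gives the robot as it stands.
- The arm moves only by the tool jog_arm, never from a script. Its argument "rows" is text: rows parted by semicolons, each of 7 numbers parted by spaces: the shift along the tool's x, y, z in cm, then the turn, a rotation vector about the tool's x, y, z in rad, then the closure, from -1 (fully open) to 1 (shut), so that 0 is half open. A call has 1 to 5 rows; each row shifts and turns the commanded pose from where the row before left it, along the tool's axes as they then stand; what a row does not reach is not made up. A row lasts 1/8 s, in which the tool goes at most 62.5 mm and 10.7 degrees, less where a joint would pass 70% of its speed; a pose out of reach is approached as far as the arm can. A call with a gripper value outside its range is refused whole. The fingers move at their own pace and stop on an object; "force" is the grip in N (left out, the last holds). Time passes only in rows, so rows that do not move let the fingers close. It gives the time, the measured TCP pose, the force, the opening and the grip force at its end, in the units of the state.
- ctrl.get_state(): the state, without advancing time (a new reading comes with each control period).
- imaging.get_image(name): name is "scene" or "side" or "wrist"; returns a dict with "img" (480x640x3 uint8, blue, green, red), "vertical_fov" (degrees; the focal length in pixels is half the picture's height over the tangent of half this angle, whatever the lens; pixels are square), "cx", "cy" (the principal point, pixels), "origin" and "orientation" of the camera in the world. Camera axes: x right, y down, z forward; pixel columns grow to the right and rows downward; lengths in m; the calibration is good to about 2 mm. A picture is of the moment at which its call begins. There is no depth.
- ticket.close_job(): hands the job in; it is judged then, once.
The state is a dict: "time": time; "joint_positions": joint angles; "qd": joint speeds; "joint_torque": joint torques, N m; "position": TCP position; "tool_rot": TCP orientation; "ft_force": force on the tool from outside, world axes, zero at the start; "torque": the same for the moment, N m; "grip_width": opening from 0.0 (shut) to 1.0 (fully open); "grip_force": force on a finger pad.
Only numpy, scipy, OpenCV 4.12 (cv2) and the standard library are available. Lean on these libraries where they do the work, as an engineer would, in place of code of your own. Each camera call takes 0.05 s, during which the arm holds its last target. There are 200 camera calls.

### The job

The orange sorting box on the repair bench is latched shut. Draw the push dowel out of its wooden holder, lay it in the green tray and let go, then take it again farther back, with its shaft standing free, and feel through the three small holes in the box's back for the one with the soft spring latch: press that latch in with the dowel's tip until the lid springs open, but never force in the stiff plugs behind the other two holes. Lay the dowel back in the green tray and let go, leaving the lid open and the other things on the bench where they are.

Things in the scene. Friction and masses are not known exactly. Their poses are not given: they have to be found in the camera images.
- box: Orange sorting box, 130 (x) by 190 (y) by 75 mm high, walls 5 mm, fixed to the bench. Origin: centre of its underside; +x points out of its back wall (away from the robot), z up. The back wall has three square holes 18 mm wide, framed in black, centres 40 mm above the bench, 50 mm apart. One hides the spring latch, the others a stiff plug each; which is where varies and cannot be seen.
- hole_a (a point): centre of one hole, on the outer face of the box's back wall (the -y one in the box's frame)
- hole_b (a point): centre of the middle hole, on the outer face of the back wall
- hole_c (a point): centre of the third hole (the +y one in the box's frame), on the outer face of the back wall
- latch (a joint): inward travel of the soft spring latch, m: 0 at rest, its face 30 mm inside the back wall's outer face. It starts to move at 3 N, has freed the lid at 7 mm (5 N), stops hard at 10 mm (0.010); springs back when let go.
- plug_1 (a joint): inward travel of one stiff plug, m: 0 at rest, its face 30 mm inside the back wall's outer face, like the latch's. It does not move below 10 N, then gives 1 mm for each further 2 N; never push it in by 5 mm. Springs back.
- plug_2 (a joint): the same for the other stiff plug
- lid (a joint): angle of the box's white lid, rad: 0 shut, 0.9 fully open. Hinged along the box's robot-side (-x) top edge; when the latch is pressed a spring lifts its back edge up and towards the robot, and it stays open. It cannot be lifted while latched.
- dowel: Push dowel, 50 g, 130 mm long: red square handle 20 by 20 mm, 50 mm long, then a round wooden shaft of 10 mm diameter, 80 mm long with a rounded tip. Origin: centre of the handle, on the axis; +x points along the shaft to the tip, 105 mm away. The shaft begins 25 mm from the origin. The handle is too wide for the holes.
- dowel_tip (a point): the rounded end of the dowel's shaft, on its axis
- holder: Wooden block 96 (x) by 50 (y) by 60 mm high, fixed. Origin: centre of its underside. A bore 26 mm wide, 24 mm high runs along x, open at its -x face only, floor 30 mm above the bench. At first the dowel lies level in it, handle inside, axis 40 mm above the bench, tip towards the holder's -x, 40 to 48 mm of shaft showing; pull it about 95 mm along the holder's -x to free the handle.
- tray: Shallow green tray, fixed to the bench, 200 (x) by 130 (y) by 15 mm high outside, walls and floor 5 mm. Origin: centre of its underside.
- phone: phone in a pink case, 155 by 80 by 12 mm, lying loose; leave alone
- glasses: dark-framed spectacles, about 135 by 120 mm, lying loose; leave alone
- bead_jar: amber jar, 56 mm across, 75 mm high; leave alone
- note_pad: yellow note pad, 90 by 120 by 12 mm; leave alone
- pen_cup: green cup, 76 mm across, 90 mm high; leave alone
- screwdriver: small screwdriver, 120 mm, lying loose; leave alone
- tweezers: steel tweezers, 120 mm, lying loose; leave alone

How it is judged:
On the way, in this order (a step that is already met when the one before it is completed fails the run):
1. the dowel, drawn out of its holder, lies released in the green tray (x of dowel in the frame of tray between -0.095 and 0.095 m and y of dowel in the frame of tray between -0.06 and 0.06 m and height (world z) of dowel below 0.024 m and height (world z) of dowel_tip below 0.03 m and contact force between the fingers and dowel below 0.05 N), for 0.2 s.
2. the spring latch is pressed in with the dowel's tip (value of joint latch above 0.0055 m and x of dowel_tip in the frame of box between 0.015 and 0.034 m and height (world z) of dowel_tip below 0.06 m), for 0.02 s.
3. the lid has sprung open (value of joint lid above 0.6 rad), for 0.2 s.
At the end, for the whole second after the job is handed in: The lid stands open by more than 0.6 rad, the latch has sprung back (under 3 mm), and the dowel lies at rest and released in the green tray: handle centre within its walls and under 24 mm above the bench, tip under 30 mm above the bench (value of joint lid above 0.6 rad and value of joint latch below 0.003 m and x of dowel in the frame of tray between -0.095 and 0.095 m and y of dowel in the frame of tray between -0.06 and 0.06 m and height (world z) of dowel below 0.024 m and height (world z) of dowel_tip below 0.03 m and linear speed of dowel below 0.02 m/s); the robot touches nothing.
It fails at once if a stiff plug is forced in by 5 mm (value of joint any of plug_1, plug_2 above 0.005 m).
It fails at once if another thing on the bench is shifted by more than 40 mm (distance of any of phone, glasses, bead_jar, note_pad, pen_cup, screwdriver, tweezers from where it was at the start of the episode above 0.04 m).
It also fails if it takes over 72 s, if anything falls off the work surface, if the arm or the gripper's body presses on something with over 40 N, if the wrist force passes 120 N, or if a joint passes its speed limit or range.

## Working session

There is one attempt and no reset: what is moved stays moved. The work goes in short steps, Python scripts to look and compute and a tool call to move; the robot and the scene stay as the last step left them, time stands still between calls to the robot, and variables do not carry over. Pictures are saved under pics/ and viewed, at most 10 in all, crops included, and the job is handed in when it is done.

Besides the shell and the picture viewer there is one more tool, called after "Call:" as a command line: name --argument value ..., lists and objects as JSON in quotes. jog_arm: Moves the arm, as the interface text tells. Its arguments: {"type":"object","properties":{"rows":{"type":"string"},"force":{"type":"number"}},"required":["rows"]}

```bash
ls; mkdir -p pics
cat > h.py <<'E'
import numpy as np,cv2
from scipy.spatial.transform import Rotation as R
from bench import ctrl,imaging,ticket
def rot(o):
    o=np.array(o,float)
    if o.shape==(3,3): return o
    return (R.from_rotvec(o) if o.size==3 else R.from_quat(o)).as_matrix()
def cam(name,save=None):
    d=imaging.get_image(name)
    if save: cv2.imwrite('pics/'+save,d['img'])
    return d
def f(d): return 240/np.tan(np.radians(d['vertical_fov'])/2)
def ray(d,u,v):
    r=rot(d['orientation'])@np.array([(u-d['cx'])/f(d),(v-d['cy'])/f(d),1]); return np.array(d['origin']),r
def onz(d,u,v,z):
    o,r=ray(d,u,v); return o+r*(z-o[2])/r[2]
def proj(d,p):
    q=rot(d['orientation']).T@(np.array(p)-d['origin']); return q[:2]/q[2]*f(d)+[d['cx'],d['cy']]
E
python3 - <<'E'
from h import *
for n in ['scene','side','wrist']:
    d=cam(n,n+'0.png'); print(n,{k:v for k,v in d.items() if k!='img'})
print(ctrl.get_state())
E
```

```text
pics
scene {'vertical_fov': 53.73574825320198, 'cx': 323.9688198736444, 'cy': 229.43361321730012, 'origin': array([ 1.33023208, -0.19520016,  0.7587088 ]), 'orientation': array([-1.88478128, -1.46959397,  0.68187616])}
side {'vertical_fov': 54.746010574574704, 'cx': 325.1823918682412, 'cy': 230.46876784803993, 'origin': array([0.08421698, 0.8442695 , 0.72344891]), 'orientation': array([-0.64517572,  2.49459656, -1.35156498])}
wrist {'vertical_fov': 70.79308056346014, 'cx': 320.37527908899557, 'cy': 236.3069260076994, 'origin': array([ 0.3466821 , -0.55581749,  0.38307225]), 'orientation': array([ 2.47030418, -1.55154048, -0.2036507 ])}
{'time': 0.15, 'joint_positions': array([ 1.13512338,  0.3216548 , -0.07009847,  1.45137194,  0.02260914,
        1.37080178, -0.05689508]), 'qd': array([-0.00320566, -0.00186821,  0.00017367, -0.00216366,  0.00010378,
       -0.00056198, -0.00034582]), 'joint_torque': array([ 5.39609737e-04, -4.91795039e+01, -4.04219683e-01, -3.12880719e+01,
       -6.40891003e-02,  4.04402800e-02,  1.00323305e-04]), 'position': array([ 0.28238   , -0.58500416,  0.22172299]), 'tool_rot': array([-3.06111543e+00, -7.00318481e-01,  6.43999695e-04]), 'ft_force': array([ 0.39007259, -0.26176278, -0.54480407]), 'torque': array([-0.01169718, -0.03624818, -0.00618541]), 'grip_force': 0.0, 'grip_width': 1.00108493275405}
```

View pics/scene0.png

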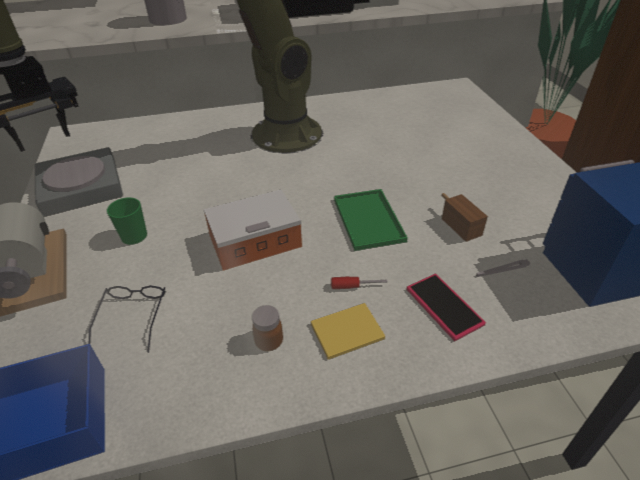

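View pics/side0.png

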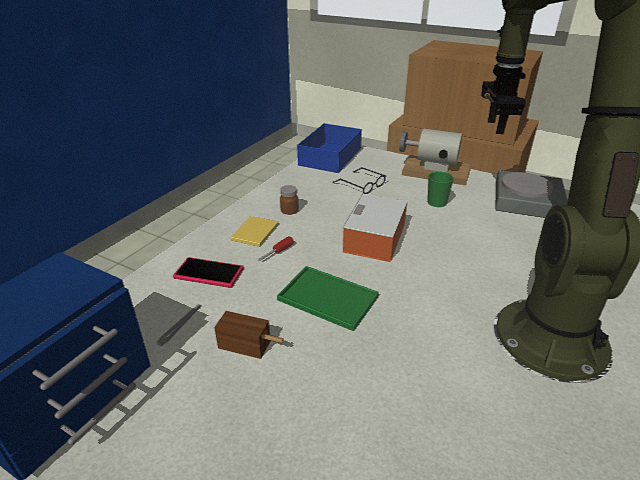

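The scene view shows the box's back wall with holes at about (240,251), (262,246) and (283,240). The tray is around (370,219), the holder around (465,215), and the dowel tip around (444,196). In the side view the dowel shaft runs from about (266,338) to (292,344).

```bash
cat > m1.py <<'E'
from h import *
S=cam('scene');D=cam('side')
def mask(d,lo,hi,near,mn=200):
    h=cv2.cvtColor(d['img'],cv2.COLOR_BGR2HSV); m=cv2.inRange(h,lo,hi)
    n,l,st,c=cv2.connectedComponentsWithStats(m)
    k=[i for i in range(1,n) if st[i,4]>=mn]
    i=min(k,key=lambda i:np.hypot(*(c[i]-near))); return (l==i).astype(np.uint8)
def quad(m):
    c=max(cv2.findContours(m,0,2)[0],key=cv2.contourArea); c=cv2.convexHull(c)
    for e in np.arange(1,15,.5):
        a=cv2.approxPolyDP(c,e,True)
        if len(a)<=4: break
    return a[:,0]
for n,d,near in(('S',S,(370,219)),('D',D,(328,297))):
    q=quad(mask(d,(50,80,30),(80,255,255),near)); P=np.array([onz(d,*p,.015) for p in q])
    print('tray',n,q.tolist(),P[:,:2].round(3).tolist(),P.mean(0).round(3))
q=mask(S,(3,120,60),(15,255,255),(255,245)); c=quad(q);print('box',c.tolist())
for p in c: print(onz(S,*p,0)[:2].round(3),onz(S,*p,.075)[:2].round(3))
# black hole frames
h=cv2.cvtColor(S['img'],cv2.COLOR_BGR2GRAY)
roi=np.zeros_like(h);cv2.fillConvexPoly(roi,cv2.convexHull(c),1)
m=((h<60)&(roi>0)).astype(np.uint8);n,l,st,ce=cv2.connectedComponentsWithStats(m)
for i in range(1,n):
    if st[i,4]>15: print('hole',st[i],ce[i].round(1),onz(S,*ce[i],.04).round(4))
c=np.array([cv2.resize(S['img'][180:250,425:500],None,fx=5,fy=5,interpolation=2)])[0]
c2=cv2.resize(D['img'][300:365,205:305],None,fx=4,fy=4,interpolation=2)
o=np.zeros((c.shape[0]+c2.shape[0],400,3),np.uint8);o[:c.shape[0],:c.shape[1]]=c;o[c.shape[0]:,:c2.shape[1]]=c2
cv2.imwrite('pics/h1.png',o)
E
python3 m1.py
```

```text
tray S [[380, 189], [405, 241], [355, 249], [335, 196]] [[0.38, 0.181], [0.587, 0.171], [0.584, 0.052], [0.379, 0.059]] [0.482 0.116 0.015]
tray D [[277, 295], [306, 266], [377, 292], [353, 330]] [[0.568, 0.185], [0.566, 0.059], [0.372, 0.063], [0.367, 0.2]] [0.468 0.127 0.015]
box [[299, 225], [301, 245], [242, 263], [238, 243]]
[ 0.452 -0.052] [ 0.539 -0.066]
[ 0.524 -0.062] [ 0.604 -0.075]
[ 0.549 -0.204] [ 0.626 -0.203]
[ 0.48  -0.205] [ 0.564 -0.204]
hole [277 234  12  11  56] [282.5 239.2] [ 0.537  -0.1059  0.04  ]
hole [256 240  12  11  62] [261.4 245. ] [ 0.5444 -0.1548  0.04  ]
hole [239 247   7   8  16] [243.1 249.5] [ 0.5486 -0.1962  0.04  ]
```

View pics/h1.png

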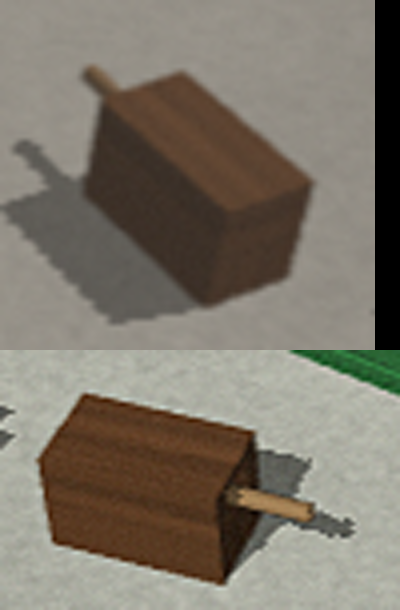

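The crop shows the holder's top corners and the dowel tip. In the scene image they are at (446.6,199.4), (461.4,194.4), (487.6,216), (471.4,222.4), with the tip at (443,194). In the side image the tip is at (282.7,340.5).

Run:
```python
from h import *
S=cam('scene');D=cam('side')
for d,q in((S,[(446.6,199.4),(461.4,194.4),(487.6,216),(471.4,222.4)]),(D,[(260.5,335),(268.2,320.2),(226.2,311),(215,327.8)])):
    P=np.array([onz(d,*p,.06)[:2] for p in q]);print(P.round(4).tolist(),P.mean(0).round(4),[np.degrees(np.arctan2(*(P[i]-P[j])[::-1])).round(1) for i,j in((3,0),(2,1))])
print('tip',onz(S,443,194,.04),onz(D,282.7,340.5,.04))
s=ctrl.get_state();print(rot(s['tool_rot']).round(3))
W=cam('wrist');r=rot(s['tool_rot']);print('wristcam in tool',r.T@(W['origin']-s['position']),(r.T@rot(W['orientation'])).round(3).tolist())
```

```text
[[0.518, 0.2995], [0.5087, 0.3427], [0.5997, 0.3636], [0.6112, 0.3171]] [0.5594 0.3307] [np.float64(10.7), np.float64(13.0)]
[[0.5002, 0.3402], [0.5103, 0.2994], [0.6011, 0.3195], [0.5899, 0.3681]] [0.5504 0.3318] [np.float64(17.3), np.float64(12.5)]
tip [0.47200703 0.31439668 0.04      ] [0.46586005 0.31572237 0.04      ]
[[ 0.901  0.435 -0.   ]
 [ 0.435 -0.901  0.   ]
 [-0.    -0.    -1.   ]]
wristcam in tool [ 0.0705972   0.0014835  -0.16148523] [[-0.001, -0.967, -0.255], [1.0, -0.001, -0.0], [0.0, -0.255, 0.967]]
```

Call:
jog_arm --rows "0 0 0 0 0 0.12 -1;0 0 0 0 0 0.12 -1;4.3 -3.1 0 0 0 0 -1;4.3 -3.1 0 0 0 0 -1;4.3 -3.1 0 0 0 0 -1" --force 50

```text
time: 1.02
position: [0.3904, -0.4663, 0.2227]
tool_rot: [3.124, 0.328, 0.0]
ft_force: [0.3, -0.4, -0.7]
grip_width: 1.001
grip_force: 0.0
```

Call:
jog_arm --rows "4.3 -3.1 0 0 0 0 -1;4.3 -3.1 0 0 0 0 -1;4.3 -3.1 0 0 0 0 -1;1.2 -5.5 0.2 0 0 0 -1;1.2 -5.5 0.2 0 0 0 -1"

```text
time: 1.65
position: [0.4971, -0.2352, 0.2184]
tool_rot: [-3.124, -0.33, -0.0]
ft_force: [1.2, -0.3, -0.5]
grip_width: 1.002
grip_force: 0.0
```

Call:
jog_arm --rows "1.2 -5.5 0.2 0 0 0 -1;1.2 -5.5 0.2 0 0 0 -1;1.2 -5.5 0.2 0 0 0 -1;1.2 -5.5 0.2 0 0 0 -1;1.2 -5.5 0.2 0 0 0 -1"

```text
time: 2.28
position: [0.4981, 0.046, 0.2088]
tool_rot: [3.124, 0.328, 0.002]
ft_force: [-0.4, 0.0, -0.0]
grip_width: 1.0
grip_force: 0.0
```

Call:
jog_arm --rows "1.2 -5.5 0.2 0 0 0 -1;1.2 -5.5 0.2 0 0 0 -1;1.2 -5.5 0.2 0 0 0 -1;1.2 -5.5 0.2 0 0 0 -1;0 0 0 0 0 0 -1"

```text
time: 2.9
position: [0.4971, 0.2755, 0.2006]
tool_rot: [-3.119, -0.343, 0.001]
ft_force: [-0.5, -0.7, -0.5]
grip_width: 1.004
grip_force: 0.0
```

Run:
```python
from h import *
W=cam('wrist','w1.png'); h=cv2.cvtColor(W['img'],cv2.COLOR_BGR2HSV)
print(ctrl.get_state()['position'],proj(W,[.469,.315,.04]),proj(W,[.508,.32,.06]))
```

```text
[0.49819697 0.2720374  0.20039096] [274.77161248 240.83602857] [274.22744399 205.02720285]
```

View pics/w1.png

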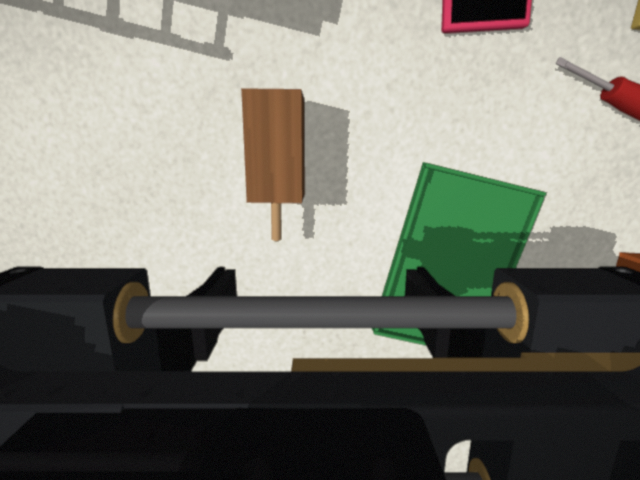

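The wrist view shows the holder at about (242–304, 89–203), the shaft from (276,203) to (276,240) and nearly parallel to tool x, and the tray at right.

Run:
```python
from h import *
W=cam('wrist');im=W['img'].astype(int); s=ctrl.get_state();r=rot(s['tool_rot'])
L=[];
for v in range(95,200,5):
    row=im[v,220:340]; brown=(row[:,2]-row[:,0]>25); u=np.where(brown)[0]+220; L.append((u[0],v))
L=np.array(L,float);P=np.array([onz(W,*p,.06) for p in L]);k=np.polyfit(P[:,0],P[:,1],1);print('holder left edge yaw',np.degrees(np.arctan(k[0])),'y at .5',np.polyval(k,.5),'.6',np.polyval(k,.6))
C=[]
for v in range(207,240,2):
    row=im[v,265:290]; u=np.where(row[:,2]-row[:,0]>35)[0]+265
    if len(u): C.append((u.mean(),v)); 
C=np.array(C);P=np.array([onz(W,*p,.04) for p in C]);k=np.polyfit(P[:,0],P[:,1],1)
print('shaft yaw',np.degrees(np.arctan(k[0])),P[0],P[-1],len(C))
print('tool yaw',np.degrees(np.arctan2(r[1,0],r[0,0])),s['position'],'grasp in tool',r.T@(np.array([P[-1][0]+.02,np.polyval(k,P[-1][0]+.02),.03])-s['position']))
```

```text
holder left edge yaw 11.892599832284992 y at .5 0.3441008476975479 .6 0.36516066402520264
shaft yaw 10.872969983223735 [0.50300363 0.32082842 0.04      ] [0.47150938 0.31521033 0.04      ] 17
tool yaw 12.10718963618742 [0.49904698 0.26975404 0.2003124 ] grasp in tool [ 0.00298859 -0.04952525  0.17029031]
```

Call:
jog_arm --rows "0.1 -2.5 2 0 0 0 -1;0.2 -2.4 3 0 0 0 -1;0 0 3 0 0 0 -0.3;0 0 3 0 0 0 -0.3;0 0 0 0 0 0 -0.3"

```text
time: 3.62
position: [0.4914, 0.3147, 0.0883]
tool_rot: [3.122, 0.324, -0.007]
ft_force: [-0.4, -0.1, 0.6]
grip_width: 0.746
grip_force: 0.0
```

Run:
```python
from h import *
s=ctrl.get_state();r=rot(s['tool_rot']);W=cam('wrist')
print(s['position'],s['qd'].round(3),s['grip_width'],np.degrees(np.arctan2(r[1,0],r[0,0])),r.T@(np.array([.4905,.3188,.03])-s['position']))
im=W['img'].astype(int);
c=W['img'][:300];cv2.imwrite('pics/w2.png',c)
```

```text
[0.4914156  0.31470038 0.08830122] [ 0.001 -0.034 -0.021 -0.054 -0.01   0.012  0.006] 0.7458590187585201 11.861025099271123 [ 0.00021257 -0.00436166  0.058289  ]
```

View pics/w2.png

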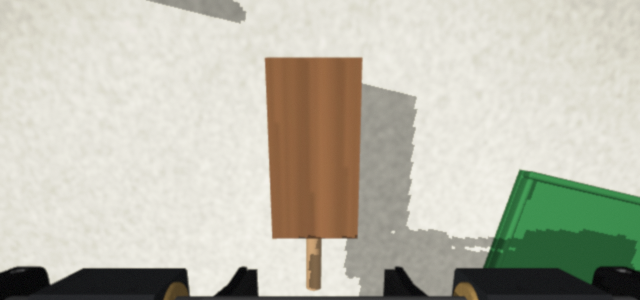

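The wrist crop shows the shaft at column 314, almost centred between the fingers, with the holder's front edge at row 238.

Call:
jog_arm --rows "0 -0.3 2 0 0 0 -0.3;0 0 2 0 0 0 -0.3;0 0 1.8 0 0 0 -0.3;0 0 0 0 0 0 -0.3;0 0 0 0 0 0 -0.3"

```text
time: 4.3
position: [0.4915, 0.3213, 0.0326]
tool_rot: [-3.124, -0.329, -0.0]
ft_force: [-0.5, 0.1, 1.0]
grip_width: 0.654
grip_force: 0.0
```

Call:
jog_arm --rows "0 0 0 0 0 0 1;0 0 0 0 0 0 1;0 0 0 0 0 0 1;0 0 0 0 0 0 1;0 0 0 0 0 0 1" --force 50

```text
time: 4.92
position: [0.4915, 0.321, 0.0326]
tool_rot: [3.124, 0.329, 0.0]
ft_force: [-1.0, -0.1, 0.6]
grip_width: 0.164
grip_force: 0.0
```

Call:
jog_arm --rows "0 0 0 0 0 0 1;0 0 0 0 0 0 1;0 0 0 0 0 0 1;0 0 -0.1 0 0 0 1"

```text
time: 5.42
position: [0.4913, 0.3209, 0.0334]
tool_rot: [3.124, 0.329, -0.001]
ft_force: [0.1, -0.1, -1.0]
grip_width: 0.095
grip_force: 49.9
```

Call:
jog_arm --rows "-1 0 0 0 0 0 1;-1 0 0 0 0 0 1;-1 0 0 0 0 0 1;0 0 0 0 0 0 1"

```text
time: 5.92
position: [0.461, 0.3145, 0.0335]
tool_rot: [3.123, 0.33, -0.0]
ft_force: [-0.1, 0.4, -0.2]
grip_width: 0.096
grip_force: 49.9
```

Call:
jog_arm --rows "-1.5 0 0 0 0 0 1;-1.5 0 0 0 0 0 1;-1.5 0 0 0 0 0 1;-1.5 0 0 0 0 0 1;0 0 0 0 0 0 1"

```text
time: 6.55
position: [0.4021, 0.3019, 0.0335]
tool_rot: [3.123, 0.331, 0.0]
ft_force: [0.4, -1.1, -1.0]
grip_width: 0.098
grip_force: 49.9
```

Call:
jog_arm --rows "-1.5 0 0 0 0 0 1;0 0 -2 0 0 0 1;0 0 -3 0 0 0 1;0 0 0 0 0 0 1"

```text
time: 7.05
position: [0.3899, 0.3003, 0.0855]
tool_rot: [-3.123, -0.329, -0.007]
ft_force: [0.2, -0.3, -0.7]
grip_width: 0.096
grip_force: 49.9
```

Run:
```python
from h import *
s=ctrl.get_state();r=rot(s['tool_rot']);W=cam('wrist');D=cam('side')
print(s['position'],s['ft_force'],np.degrees(np.arctan2(r[1,0],r[0,0])))
c=cv2.resize(D['img'][200:400,200:500],None,fx=2,fy=2);o=np.zeros((700,640,3),np.uint8);o[:400,:600]=c;o[400:]=W['img'][:300]
cv2.imwrite('pics/g1.png',cv2.resize(o,(540,590)))
```

```text
[0.38985645 0.30025431 0.08552878] [ 0.16250505 -0.26511711 -0.72015962] 12.012193711511765
```

View pics/g1.png

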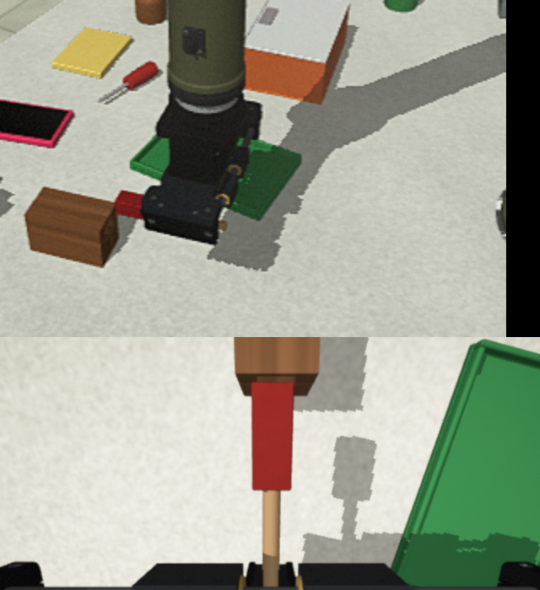

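The side view and wrist crop show the red handle fully out of the holder and hanging level in the grip, with the tray at right.

Call:
jog_arm --rows "-0.5 0 -1 0 0 0.13 1;0 0 0 0 0 0.13 1;1.5 4.3 0 0 0 0 1;1.5 4.3 0 0 0 0 1;1.5 4.3 0 0 0 0 1"

```text
time: 7.78
position: [0.4215, 0.1653, 0.0922]
tool_rot: [3.14, -0.078, -0.003]
ft_force: [0.9, 0.4, -1.0]
grip_width: 0.096
grip_force: 49.9
```

Call:
jog_arm --rows "1.5 4.3 1 0 0 0 1;0.5 0 2 0 0 0 1;0 0 0 0 0 0 1;0 0 0 0 0 0 1"

```text
time: 8.28
position: [0.4395, 0.1238, 0.0633]
tool_rot: [-3.14, 0.077, 0.002]
ft_force: [0.3, 0.8, 0.0]
grip_width: 0.1
grip_force: 49.9
```

Run:
```python
from h import *
s=ctrl.get_state();r=rot(s['tool_rot']);W=cam('wrist')
print(s['position'],s['ft_force'],np.degrees(np.arctan2(r[1,0],r[0,0])))
cv2.imwrite('pics/g2.png',W['img'][:300])
```

```text
[0.43946328 0.12375297 0.06333175] [0.27519127 0.76483762 0.03540759] -2.7990473429790987
```

View pics/g2.png

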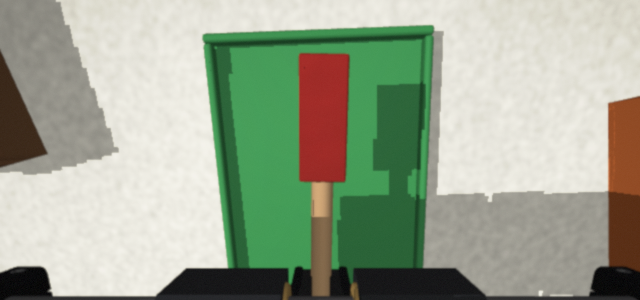

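The dowel is centred over the tray, with the handle at (323,118) and well inside the tray walls.

Call:
jog_arm --rows "0 0 2 0 0 0 1;0 0 2 0 0 0 1;0 0 1 0 0 0 1;0 0 0.4 0 0 0 1;0 0 0 0 0 0 1"

```text
time: 8.95
position: [0.4404, 0.1233, 0.0099]
tool_rot: [-3.141, 0.078, -0.001]
ft_force: [-0.1, 0.9, -0.7]
grip_width: 0.097
grip_force: 49.9
```

Call:
jog_arm --rows "0 0 0 0 0 0 0.6;0 0 0 0 0 0 0.4;0 0 0 0 0 0 0.2;0 0 0 0 0 0 0.1"

```text
time: 9.45
position: [0.4402, 0.123, 0.0096]
tool_rot: [3.141, -0.079, 0.0]
ft_force: [-0.6, 0.5, -0.0]
grip_width: 0.415
grip_force: 0.0
```

Call:
jog_arm --rows "0 0 -1 0 0 0 0;0 0 -2 0 0 0 0;0 0 -3 0 0 0 0;2.5 0 -3 0 0 0 0;0 0 0 0 0 0 0"

```text
time: 10.07
position: [0.4685, 0.1222, 0.1026]
tool_rot: [-3.139, 0.08, -0.01]
ft_force: [-0.7, 1.0, -1.0]
grip_width: 0.5
grip_force: 0.0
```

```bash
cat > red.py <<'E'
from h import *
s=ctrl.get_state();r=rot(s['tool_rot']);W=cam('wrist')
h=cv2.cvtColor(W['img'],cv2.COLOR_BGR2HSV);m=cv2.inRange(h,(0,150,60),(4,255,255))|cv2.inRange(h,(174,150,60),(180,255,255))
n,l,st,ce=cv2.connectedComponentsWithStats(m);i=1+np.argmax(st[1:,4]);c=cv2.findContours((l==i).astype(np.uint8),0,2)[0][0]
P=np.array([onz(W,*p,.025)[:2] for p in c[:,0]]);(ctr,sz,a)=cv2.minAreaRect((P*1000).astype(np.float32));print('red',st[i],np.array(ctr)/1000,sz,a)
print('pos',s['position'],'yaw',np.degrees(np.arctan2(r[1,0],r[0,0])),'to handle',r.T@(np.array([ctr[0]/1000,ctr[1]/1000,.009])-s['position']))
E
python3 red.py
```

```text
red [ 309  138   28   71 1899] [0.52196564 0.11747923] (18.56914520263672, 48.26555252075195) 86.5348892211914
pos [0.46849413 0.12220687 0.10263029] yaw -2.933893993792798 to handle [0.053027   0.00213024 0.09397757]
```

Call:
jog_arm --rows "0 0 -5 0 0 -0.1 0;0 0 -5 0 0 -0.1 0;2 4.9 0 0 0 0 0;2 4.9 0 0 0 0 0;2 4.9 0 0 0 0 0"

```text
time: 10.75
position: [0.5457, -0.0155, 0.1984]
tool_rot: [-3.133, -0.237, 0.003]
ft_force: [0.5, 1.2, 0.8]
grip_width: 0.499
grip_force: 0.0
```

Call:
jog_arm --rows "2 4.9 0 0 0 0 0;2 4.9 0 0 0 0 0;2 4.9 0 0 0 0 0;0 0 0 0 -0.15 0 0;0 0 0 0 -0.15 0 0"

```text
time: 11.38
position: [0.6264, -0.152, 0.199]
tool_rot: [3.075, 0.227, -0.475]
ft_force: [0.6, 0.1, 0.7]
grip_width: 0.5
grip_force: 0.0
```

Call:
jog_arm --rows "0 0 0 0 -0.15 0 0;0 0 0 0 -0.15 0 0;0 0 0 0 0 0 0;0 0 0 0 0 0 0"

```text
time: 11.88
position: [0.6271, -0.1509, 0.1996]
tool_rot: [2.952, 0.222, -0.912]
ft_force: [0.2, -0.3, 1.2]
grip_width: 0.504
grip_force: 0.0
```

Run:
```python
from h import *
s=ctrl.get_state();r=rot(s['tool_rot']);W=cam('wrist','w3.png');print(s['position'],W['origin'])
for p in ([.537,-.1059,.04],[.5444,-.1548,.04],[.5515,-.2042,.04]): print(proj(W,p))
```

```text
[ 0.62713738 -0.15088185  0.1995627 ] [ 0.77594311 -0.12954523  0.29355126]
[262.28673089 197.40583366]
[311.13522968 197.38263823]
[360.4091953  197.63117374]
```

View pics/w3.png

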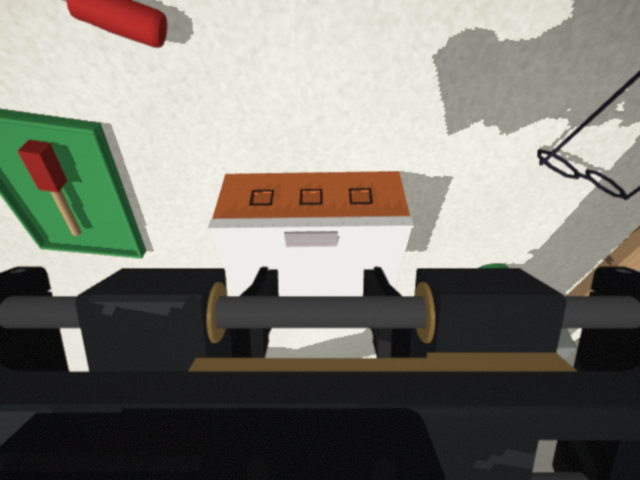

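The wrist view shows the three holes at about (261,197), (311,197) and (361,196), within about 2 px of the prediction. The wall's foot runs from (227,173) to (406,171).

Run:
```python
from h import *
W=cam('wrist');g=cv2.cvtColor(W['img'],cv2.COLOR_BGR2GRAY);h=cv2.cvtColor(W['img'],cv2.COLOR_BGR2HSV)
m=np.zeros_like(g);m[180:210,235:385]=(g[180:210,235:385]<70);n,l,st,ce=cv2.connectedComponentsWithStats(m)
H=[]
for i in range(1,n):
    if st[i,4]>20: b=st[i];c=(b[0]+(b[2]-1)/2,b[1]+(b[3]-1)/2);P=onz(W,*c,.04);H.append(P);print(b,c,P.round(4))
H=np.array(sorted(H,key=lambda p:p[1]));d=H[-1]-H[0];print('len',np.hypot(*d[:2]),'yaw',np.degrees(np.arctan2(-d[0],d[1])))
F=[]
for u in range(235,400,4):
    col=h[140:195,u]; o=np.where((col[:,0]<18)&(col[:,1]>120))[0]
    F.append(onz(W,u,140+o[0]-.5,0))
F=np.array(F);k=np.polyfit(F[:,1],F[:,0],1);print('foot yaw',np.degrees(np.arctan(-k[0])),'x at b y',np.polyval(k,H[1,1]))
```

```text
[348 187  24  17 181] (np.float64(359.5), np.float64(195.0)) [ 0.5538 -0.2035  0.04  ]
[249 189  25  16 182] (np.float64(261.0), np.float64(196.5)) [ 0.5371 -0.105   0.04  ]
[299 188  23  17 171] (np.float64(310.0), np.float64(196.0)) [ 0.5451 -0.1542  0.04  ]
len 0.09991877299266895 yaw 9.63091488687876
foot yaw 9.359768581603458 x at b y 0.5436813559876573
```

Call:
jog_arm --rows "0 0 0 0 0.15 0 0;0 0 0 0 0.15 0 0;0 0 0 0 0.15 0 0;0 0 0 0 0.15 0 0;0 0 0 0 0 0.1 0"

```text
time: 12.6
position: [0.6238, -0.1535, 0.2033]
tool_rot: [3.136, 0.068, 0.007]
ft_force: [0.8, 0.1, -0.5]
grip_width: 0.502
grip_force: 0.0
```

Call:
jog_arm --rows "0 0 0 0 0 0.1 0;-2.9 -5.2 0 0 0 0 0;-2.2 -5.2 0 0 0 0 0;-2.2 -5.2 0 0 0 0 0;-2.2 -5.2 0 0 0 0 0"

```text
time: 13.22
position: [0.542, 0.0622, 0.2023]
tool_rot: [3.138, -0.081, 0.01]
ft_force: [-0.5, 0.1, 0.0]
grip_width: 0.502
grip_force: 0.0
```

Call:
jog_arm --rows "-2.2 -5.2 3 0 0 0 0;0 0 5 0 0 0 0;0 0 3 0 0 0 0;0 0 0 0 0 0 0;0 0 0 0 0 0 0"

```text
time: 13.85
position: [0.5255, 0.1129, 0.0929]
tool_rot: [3.14, -0.08, 0.008]
ft_force: [0.4, 0.8, -0.5]
grip_width: 0.5
grip_force: 0.0
```

```bash
python3 red.py
```

```text
red [ 431    0  107   40 3352] [0.66586267 0.00674596] (62.96247482299805, 20.819833755493164) 87.01453399658203
pos [0.52546418 0.11292612 0.09291667] yaw -2.93379190252135 to handle [0.14524125 0.09883327 0.08464592]
```

Call:
jog_arm --rows "-0.4 -0.4 3 0 0 0.01 0;0 0 3 0 0 0 0;0 0 1.5 0 0 0 0;0 0 0.8 0 0 0 0;0 0 0 0 0 0 0"

```text
time: 14.52
position: [0.5209, 0.1175, 0.0077]
tool_rot: [-3.14, 0.095, -0.001]
ft_force: [-0.2, -0.9, 0.2]
grip_width: 0.5
grip_force: 0.0
```

Call:
jog_arm --rows "0 0 0 0 0 0 1;0 0 0 0 0 0 1;0 0 0 0 0 0 1;0 0 0 0 0 0 1;0 0 0 0 0 0 1"

```text
time: 15.15
position: [0.5207, 0.1176, 0.0076]
tool_rot: [3.14, -0.094, 0.001]
ft_force: [-0.7, -0.0, 3.6]
grip_width: 0.227
grip_force: 50.0
```

Call:
jog_arm --rows "0 0 -2 0 0 0 1;0 0 -4 0 0 0 1;0 0 -4 0 0 0 1;0 0 0 0 0 0 1;0 0 0 0 0 0 1"

```text
time: 15.78
position: [0.5198, 0.1172, 0.1064]
tool_rot: [3.14, -0.095, -0.002]
ft_force: [-0.4, 0.2, -1.2]
grip_width: 0.228
grip_force: 50.0
```

Run:
```python
from h import *
s=ctrl.get_state();W=cam('wrist','w4.png');D=cam('side','d4.png');S=cam('scene');r=rot(s['tool_rot'])
p=s['position'];tip=p+r@np.array([-.105,0,-.006]);print(p,s['tool_rot'],s['ft_force'],'exp tip',tip,proj(W,tip),proj(D,tip),proj(S,tip))
u,v=proj(D,tip).astype(int);u2,v2=proj(S,tip).astype(int)
a=cv2.resize(D['img'][v-40:v+40,u-60:u+60],None,fx=5,fy=5);b=cv2.resize(S['img'][v2-20:v2+20,u2-60:u2+60],None,fx=5,fy=5)
print('crops at',u-60,v-40,u2-60,v2-20);cv2.imwrite('pics/t1.png',np.vstack([a,b]))
```

```text
[0.5197634  0.1172005  0.10637273] [ 3.13957181e+00 -9.46818729e-02 -1.90651638e-03] [-0.42359837  0.19338795 -1.24797549] exp tip [0.41496168 0.12353121 0.11249825] [319.30171038 462.25049792] [350.19487275 267.0079328 ] [364.75832651 168.40562432]
crops at 290 227 304 148
```

View pics/t1.png

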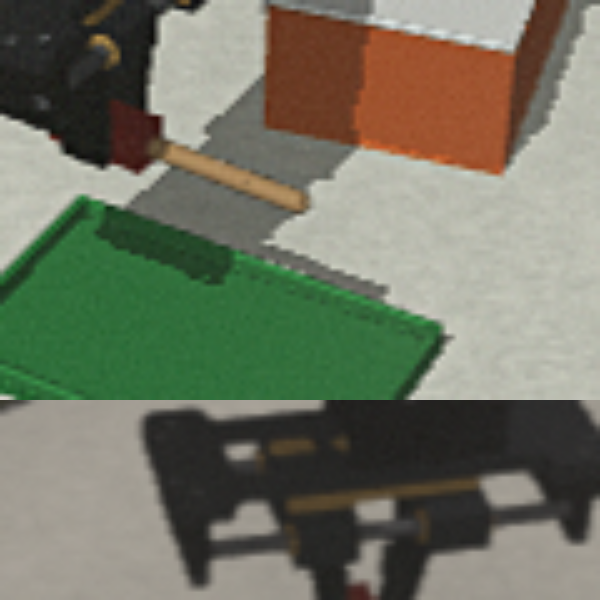

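The side crop shows the tip at about (351,267), against an expected (350,267), so the dowel sits square in the grip. Next I check the clearance to the jar behind the box.

Run:
```python
from h import *
S=cam('scene');D=cam('side')
print('jar base scene',onz(S,268,346,0),'lid top',onz(S,265,317,.075),'side base',onz(D,290,212,0),'top',onz(D,289,190,.075))
print('screwdriver',onz(S,334,283,.01),onz(S,386,282,.01),'pad',[onz(S,*p,.012)[:2].round(3) for p in((311,323),(365,306),(384,344),(326,356))])
```

```text
jar base scene [ 0.78441645 -0.18037337  0.        ] lid top [ 0.77500188 -0.17763093  0.075     ] side base [ 0.75557277 -0.16419389  0.        ] top [ 0.75625566 -0.16472713  0.075     ]
screwdriver [ 0.66837764 -0.02006438  0.01      ] [0.69318228 0.08782182 0.01      ] pad [array([ 0.761, -0.091]), array([0.746, 0.024]), array([0.842, 0.031]), array([ 0.841, -0.081])]
```

Call:
jog_arm --rows "0 0 -3 0 0 -0.11 1;0 0 0 0 0 -0.113 1;2.1 5.4 0 0 0 0 1;2.1 5.4 0 0 0 0 1;2.1 5.4 0 0 0 0 1"

```text
time: 16.65
position: [0.6094, -0.0336, 0.1366]
tool_rot: [3.131, 0.256, -0.001]
ft_force: [0.6, 1.6, -1.2]
grip_width: 0.222
grip_force: 50.0
```

Call:
jog_arm --rows "2.1 5.4 0 0 0 0 1;2.1 5.4 0 0 0 0 1;0 0 0 0 0 0 1;0 0 0 0 0 0 1"

```text
time: 17.15
position: [0.6673, -0.1312, 0.136]
tool_rot: [-3.13, -0.255, 0.003]
ft_force: [-0.8, 0.9, -0.8]
grip_width: 0.227
grip_force: 50.0
```

```bash
cat > go.py <<'E'
from h import *
import sys
ex=np.array([np.cos(np.radians(9.45)),np.sin(np.radians(9.45)),0])
H=dict(a=[.5532,-.2035,.04],b=[.5450,-.1542,.04],c=[.5370,-.105,.04])
s=ctrl.get_state();r=rot(s['tool_rot']);p=s['position'];tip=p+r@np.array([-.105,0,-.0074])
print('yaw',np.degrees(np.arctan2(r[1,0],r[0,0])).round(2),'pos',p.round(4),'tip',tip.round(4),'F',s['ft_force'].round(2),'Fx box',(ex@s['ft_force']).round(2))
for k,h in H.items():
    h=np.array(h);ey=np.array([-ex[1],ex[0],0]);d=tip-h
    print(k,'tip rel hole box-frame mm',(1000*np.array([d@ex,d@ey,d[2]])).round(1),'tool move to 20mm standoff cm',(100*(r.T@(h+.02*ex-tip))).round(2))
E
python3 go.py
```

```text
yaw 9.32 pos [ 0.6673 -0.1312  0.136 ] tip [ 0.5637 -0.1482  0.1436] F [-0.81  0.87 -0.83] Fx box -0.66
a tip rel hole box-frame mm [ 19.5  52.8 103.6] tool move to 20mm standoff cm [ 0.08  5.3  10.35]
b tip rel hole box-frame mm [ 19.4   2.8 103.6] tool move to 20mm standoff cm [ 0.07  0.3  10.35]
c tip rel hole box-frame mm [ 19.3 -47.  103.6] tool move to 20mm standoff cm [ 0.08 -4.68 10.36]
```

Call:
jog_arm --rows "0.1 0.3 3 0 0 0 1;0 0 4 0 0 0 1;0 0 2.5 0 0 0 1;0 0 0.85 0 0 0 1;0 0 0 0 0 0 1"

```text
time: 17.77
position: [0.6692, -0.1334, 0.0339]
tool_rot: [-3.131, -0.258, 0.0]
ft_force: [0.4, 0.9, -1.1]
grip_width: 0.225
grip_force: 50.0
```

```bash
python3 go.py
python3 - <<'E'
from h import *
W=cam('wrist');D=cam('side');S=cam('scene')
o=np.vstack([cv2.resize(D['img'][190:280,310:440],(650,450)),])
b=cv2.resize(W['img'][180:480],(320,150))
cv2.imwrite('pics/a1.png',np.vstack([o[:420],np.hstack([b,cv2.resize(S['img'][190:300,180:320],(330,150))])]))
E
```

```text
yaw 9.42 pos [ 0.6692 -0.1334  0.0339] tip [ 0.5656 -0.1506  0.0413] F [ 0.43  0.86 -1.13] Fx box 0.56
a tip rel hole box-frame mm [20.9 50.2  1.3] tool move to 20mm standoff cm [-0.09  5.02  0.13]
b tip rel hole box-frame mm [20.9  0.2  1.3] tool move to 20mm standoff cm [-0.09  0.02  0.13]
c tip rel hole box-frame mm [ 20.7 -49.7   1.3] tool move to 20mm standoff cm [-0.08 -4.97  0.14]
```

View pics/a1.png

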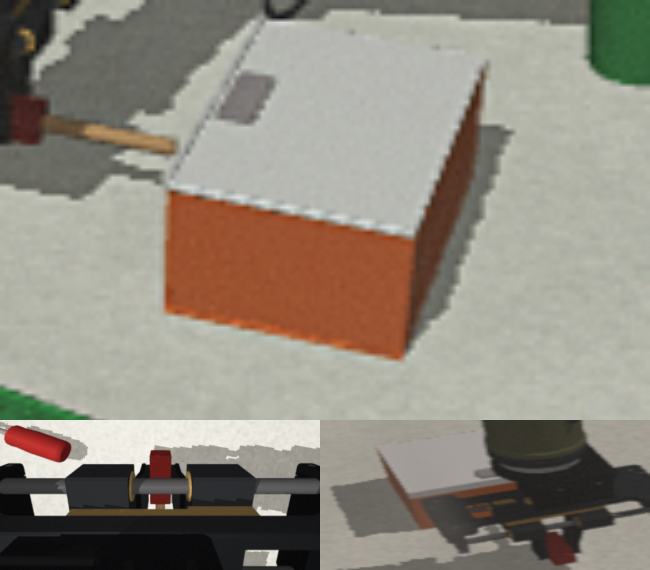

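The side crop shows the tip just short of the back wall at the middle hole, with the dowel level. That is my last picture, so I go on by force readings.

Call:
jog_arm --rows "-1 0 0.1 0 0 0 1;-0.8 0 0 0 0 0 1;-0.4 0 0 0 0 0 1;-0.4 0 0 0 0 0 1;0 0 0 0 0 0 1"

```text
time: 18.55
position: [0.6434, -0.1391, 0.0328]
tool_rot: [3.131, 0.255, -0.0]
ft_force: [0.3, -0.3, -0.3]
grip_width: 0.222
grip_force: 50.0
```

```bash
python3 go.py | sed -n '1p;3p'
```

```text
yaw 9.31 pos [ 0.6434 -0.1391  0.0328] tip [ 0.5398 -0.1561  0.0402] F [ 0.32 -0.29 -0.33] Fx box 0.27
b tip rel hole box-frame mm [-5.5 -1.   0.2] tool move to 20mm standoff cm [ 2.55 -0.11  0.02]
```

Call:
jog_arm --rows "-0.6 -0.05 0 0 0 0 1;-0.6 0 0 0 0 0 1;-0.6 0 0 0 0 0 1;-0.3 0 0 0 0 0 1;0 0 0 0 0 0 1"

```text
time: 19.18
position: [0.6226, -0.142, 0.0328]
tool_rot: [3.131, 0.255, -0.0]
ft_force: [-0.6, -0.3, -1.1]
grip_width: 0.224
grip_force: 50.0
```

Call:
jog_arm --rows "-0.2 0 0 0 0 0 1;0 0 0 0 0 0 1"

```text
time: 19.42
position: [0.6208, -0.1422, 0.0327]
tool_rot: [3.131, 0.255, -0.0]
ft_force: [-0.1, -0.1, -1.3]
grip_width: 0.223
grip_force: 50.0
```

```bash
python3 go.py | sed -n '1p;3p'
```

```text
yaw 9.33 pos [ 0.6208 -0.1422  0.0327] tip [ 0.5172 -0.1592  0.0401] F [-0.08 -0.05 -1.26] Fx box -0.09
b tip rel hole box-frame mm [-28.3  -0.3   0.1] tool move to 20mm standoff cm [ 4.83 -0.04  0.01]
```

Now small feeling steps.

Call:
jog_arm --rows "-0.15 0 0 0 0 0 1;0 0 0 0 0 0 1"

```text
time: 19.68
position: [0.6193, -0.1424, 0.0327]
tool_rot: [3.131, 0.255, -0.0]
ft_force: [-0.1, -0.2, -0.8]
grip_width: 0.229
grip_force: 50.0
```

Call:
jog_arm --rows "-0.15 0 0 0 0 0 1;0 0 0 0 0 0 1"

```text
time: 19.92
position: [0.6178, -0.1427, 0.0327]
tool_rot: [3.131, 0.255, -0.0]
ft_force: [-0.1, -0.1, -1.1]
grip_width: 0.225
grip_force: 50.0
```

Call:
jog_arm --rows "-0.1 0 0 0 0 0 1;0 0 0 0 0 0 1"

```text
time: 20.18
position: [0.6175, -0.1427, 0.033]
tool_rot: [3.131, 0.256, 0.002]
ft_force: [1.2, -0.4, -1.2]
grip_width: 0.226
grip_force: 50.0
```

Call:
jog_arm --rows "-0.1 0 0 0 0 0 1;0 0 0 0 0 0 1"

```text
time: 20.42
position: [0.6172, -0.1427, 0.0333]
tool_rot: [3.131, 0.256, 0.004]
ft_force: [5.2, 0.3, -0.8]
grip_width: 0.227
grip_force: 50.0
```

That is stiff: 5 N with no travel, where the soft latch would have moved about 7 mm. So the middle hole hides a plug. I retract and try hole c.

Call:
jog_arm --rows "1 0 0 0 0 0 1;2 0 0 0 0 0 1;1.9 0 0 0 0 0 1;0 -2.5 0 0 0 0 1;0 -2.4 0 0 0 0 1"

```text
time: 21.05
position: [0.655, -0.0847, 0.032]
tool_rot: [-3.13, -0.256, 0.004]
ft_force: [0.8, 1.4, -1.1]
grip_width: 0.225
grip_force: 50.0
```

Call:
jog_arm --rows "0 0 0 0 0 0 1;0 0 0 0 0 0 1"

```text
time: 21.3
position: [0.656, -0.0873, 0.0329]
tool_rot: [3.13, 0.256, -0.001]
ft_force: [0.3, -0.5, -1.1]
grip_width: 0.227
grip_force: 50.0
```

```bash
python3 go.py | sed -n '1p;4p'
```

```text
yaw 9.34 pos [ 0.656  -0.0873  0.0329] tip [ 0.5524 -0.1043  0.0403] F [ 0.3  -0.51 -1.1 ] Fx box 0.21
c tip rel hole box-frame mm [15.3 -1.9  0.3] tool move to 20mm standoff cm [ 0.47 -0.19  0.03]
```

Call:
jog_arm --rows "0 -0.17 0 0 0 0 1;-1 0 0 0 0 0 1;-0.6 0 0 0 0 0 1;-0.4 0 0 0 0 0 1;0 0 0 0 0 0 1"

```text
time: 21.92
position: [0.636, -0.0886, 0.0328]
tool_rot: [3.131, 0.255, -0.0]
ft_force: [0.9, 0.0, -1.5]
grip_width: 0.221
grip_force: 50.0
```

Call:
jog_arm --rows "-0.6 0 0 0 0 0 1;-0.6 0 0 0 0 0 1;-0.6 0 0 0 0 0 1;-0.5 0 0 0 0 0 1;0 0 0 0 0 0 1"

```text
time: 22.55
position: [0.6132, -0.0922, 0.0327]
tool_rot: [3.131, 0.255, -0.0]
ft_force: [0.3, -0.8, 0.0]
grip_width: 0.225
grip_force: 50.0
```

```bash
python3 go.py | sed -n '1p;4p'
```

```text
yaw 9.31 pos [ 0.6132 -0.0922  0.0327] tip [ 0.5096 -0.1092  0.0402] F [ 0.33 -0.82  0.04] Fx box 0.19
c tip rel hole box-frame mm [-27.7   0.4   0.2] tool move to 20mm standoff cm [4.77 0.03 0.02]
```

Contact is expected at about −31 to −32.

Call:
jog_arm --rows "-0.3 0 0 0 0 0 1;-0.1 0 0 0 0 0 1;0 0 0 0 0 0 1"

```text
time: 22.92
position: [0.6097, -0.0926, 0.0327]
tool_rot: [3.131, 0.255, 0.0]
ft_force: [0.5, -0.3, -1.3]
grip_width: 0.225
grip_force: 50.0
```

Call:
jog_arm --rows "-0.1 0 0 0 0 0 1;0 0 0 0 0 0 1"

```text
time: 23.18
position: [0.609, -0.0927, 0.0328]
tool_rot: [3.131, 0.256, 0.001]
ft_force: [-0.4, 0.2, -0.3]
grip_width: 0.222
grip_force: 50.0
```

Call:
jog_arm --rows "-0.1 0 0 0 0 0 1;0 0 0 0 0 0 1"

```text
time: 23.42
position: [0.6088, -0.0927, 0.0331]
tool_rot: [3.131, 0.256, 0.004]
ft_force: [3.2, 1.1, -1.6]
grip_width: 0.224
grip_force: 50.0
```

Call:
jog_arm --rows "-0.1 0 0 0 0 0 1;0 0 0 0 0 0 1;0 0 0 0 0 0 1"

```text
time: 23.8
position: [0.6086, -0.0927, 0.0335]
tool_rot: [3.131, 0.256, 0.007]
ft_force: [4.8, 1.4, -2.1]
grip_width: 0.221
grip_force: 50.0
```

This one is stiff too, with no travel at about 5 N. The latch must be behind hole a.

Call:
jog_arm --rows "1 0 0 0 0 0 1;2 0 0 0 0 0 1;2 0 0 0 0 0 1;0 3 0 0 0 0 1;0 3 0 0 0 0 1"

```text
time: 24.42
position: [0.6652, -0.1443, 0.0319]
tool_rot: [-3.131, -0.258, 0.005]
ft_force: [-0.6, -0.4, -1.6]
grip_width: 0.224
grip_force: 50.0
```

Call:
jog_arm --rows "0 3 0 0 0 0 1;0 1 0 0 0 0 1;0 0 0 0 0 0 1;0 0 0 0 0 0 1"

```text
time: 24.92
position: [0.6721, -0.1812, 0.0326]
tool_rot: [-3.129, -0.259, 0.001]
ft_force: [0.5, 0.2, -0.3]
grip_width: 0.226
grip_force: 50.0
```

```bash
python3 go.py | sed -n '1,2p'
```

```text
yaw 9.46 pos [ 0.6721 -0.1812  0.0326] tip [ 0.5686 -0.1985  0.04  ] F [ 0.49  0.15 -0.3 ] Fx box 0.51
a tip rel hole box-frame mm [16.   2.4  0. ] tool move to 20mm standoff cm [0.4  0.24 0.  ]
```

Call:
jog_arm --rows "0 0.23 0 0 0 0 1;-1 0 0 0 0 0 1;-0.6 0 0 0 0 0 1;-0.5 0 0 0 0 0 1;0 0 0 0 0 0 1"

```text
time: 25.55
position: [0.6514, -0.1897, 0.0328]
tool_rot: [3.131, 0.254, -0.0]
ft_force: [-0.5, 0.1, -1.3]
grip_width: 0.226
grip_force: 50.0
```

```bash
python3 go.py | sed -n '1,2p'
```

```text
yaw 9.29 pos [ 0.6514 -0.1897  0.0328] tip [ 0.5478 -0.2067  0.0403] F [-0.53  0.15 -1.25] Fx box -0.5
a tip rel hole box-frame mm [-5.9 -2.3  0.3] tool move to 20mm standoff cm [ 2.59 -0.23  0.03]
```

Call:
jog_arm --rows "0 -0.2 0 0 0 0 1;-0.6 0 0 0 0 0 1;-0.6 0 0 0 0 0 1;-0.6 0 0 0 0 0 1;0 0 0 0 0 0 1"

```text
time: 26.18
position: [0.6332, -0.1908, 0.0328]
tool_rot: [3.131, 0.254, -0.001]
ft_force: [-0.3, 0.1, -0.8]
grip_width: 0.223
grip_force: 50.0
```

Call:
jog_arm --rows "-0.5 0 0 0 0 0 1;-0.2 0 0 0 0 0 1;0 0 0 0 0 0 1"

```text
time: 26.55
position: [0.6268, -0.1915, 0.0327]
tool_rot: [3.131, 0.255, -0.0]
ft_force: [0.3, 0.6, -0.7]
grip_width: 0.226
grip_force: 50.0
```

```bash
python3 go.py | sed -n '1,2p'
```

```text
yaw 9.32 pos [ 0.6268 -0.1915  0.0327] tip [ 0.5232 -0.2085  0.0401] F [ 0.28  0.62 -0.71] Fx box 0.38
a tip rel hole box-frame mm [-30.4  -0.    0.1] tool move to 20mm standoff cm [ 5.04 -0.01  0.01]
```

Call:
jog_arm --rows "-0.2 0 0 0 0 0 1;-0.1 0 0 0 0 0 1;0 0 0 0 0 0 1"

```text
time: 26.92
position: [0.6255, -0.1915, 0.0333]
tool_rot: [3.131, 0.256, 0.005]
ft_force: [4.7, -0.3, -0.6]
grip_width: 0.223
grip_force: 50.0
```

Call:
jog_arm --rows "-0.1 0 0 0 0 0 1;0 0 0 0 0 0 1"

```text
time: 27.18
position: [0.6235, -0.1919, 0.033]
tool_rot: [3.131, 0.256, 0.002]
ft_force: [4.9, 1.2, -0.6]
grip_width: 0.224
grip_force: 50.0
```

This one yields, so it is the latch. I press on.

Call:
jog_arm --rows "-0.15 0 0 0 0 0 1;0 0 0 0 0 0 1"

```text
time: 27.42
position: [0.6219, -0.1922, 0.0329]
tool_rot: [3.131, 0.256, 0.002]
ft_force: [4.6, 0.3, -1.5]
grip_width: 0.23
grip_force: 50.0
```

Call:
jog_arm --rows "-0.15 0 0 0 0 0 1;0 0 0 0 0 0 1"

```text
time: 27.68
position: [0.6206, -0.1924, 0.033]
tool_rot: [3.131, 0.256, 0.002]
ft_force: [5.4, 0.9, -0.3]
grip_width: 0.226
grip_force: 50.0
```

Call:
jog_arm --rows "-0.15 0 0 0 0 0 1;0 0 0 0 0 0 1"

```text
time: 27.92
position: [0.6187, -0.1927, 0.0328]
tool_rot: [3.131, 0.255, 0.0]
ft_force: [4.8, -0.3, -1.2]
grip_width: 0.225
grip_force: 50.0
```

Call:
jog_arm --rows "-0.15 0 0 0 0 0 1;0 0 0 0 0 0 1;0 0 0 0 0 0 1;0 0 0 0 0 0 1"

```text
time: 28.42
position: [0.6173, -0.193, 0.0328]
tool_rot: [3.131, 0.255, 0.001]
ft_force: [4.4, 1.5, -0.8]
grip_width: 0.227
grip_force: 50.0
```

```bash
cat > lid.py <<'E'
from h import *
D=cam('side');S=cam('scene');h=cv2.cvtColor(D['img'],cv2.COLOR_BGR2HSV)
# orange visible area: interior/inner walls appear when lid is open
for n,d in(('side',D),('scene',S)):
    h=cv2.cvtColor(d['img'],cv2.COLOR_BGR2HSV);m=cv2.inRange(h,(3,120,40),(15,255,255));print(n,m[190:300,200:420].astype(bool).sum() if n=='side' else m[180:280,195:310].astype(bool).sum())
w=(D['img'].min(2)>150)&(cv2.cvtColor(D['img'],cv2.COLOR_BGR2HSV)[:,:,1]<25)
print(''.join('\n'+''.join('#' if w[v,u] else ('o' if 3<=h2[u]<=15 else '.') for u in range(330,420,2)) for v in range(150,262,4) for h2 in [cv2.cvtColor(D['img'],cv2.COLOR_BGR2HSV)[v,:,0]*(cv2.cvtColor(D['img'],cv2.COLOR_BGR2HSV)[v,:,1]>120)]))
E
python3 lid.py; python3 go.py|sed -n 1,2p
```

```text
side 2483
scene 1524

................############.o..oo.......o.o.
..............#######################.ooooo..
.............#########################.......
...........##########################........
...............##########...#########........
...............####...###....#######.........
...............####.##.#.....................
..............######..#......................
............####....##.......................
............#......#.........................
.........#........#.................#######..
.................#...................########
.......#........oo#...................#######
...............ooo.#....................#####
o.....oo.....oooooo.##................#######
.....o......ooooooooo.#................######
##.........oooo.......o.#............o...####
#.........oooooooooo.oooo#..........oo....###
###......oooooooo.oooooooo.#........o....####
#######.ooooooo.o.ooooooooo.#.....#oo...#####
#######oooooooo.ooooooooooooo#....oo....#####
#######ooooooooooooooooooooooo.#.oo....######
######.oooooooooooooooooooooooooooo...#######
######.ooooooooooooooooooooooooooo...########
#######oooooooooooooooooooooooooo...#########
######.ooooooooooooooooooooooooo....#########
###########.oooooooooooooooooooo.############
#####################oooooooooo.#############
yaw 9.33 pos [ 0.6173 -0.1929  0.0328] tip [ 0.5137 -0.21    0.0402] F [ 5.68  0.42 -0.79] Fx box 5.67
a tip rel hole box-frame mm [-40.    0.1   0.2] tool move to 20mm standoff cm [ 6.   -0.    0.02]
```

The tip is pressed 40 mm deep and the side mask shows the lid raised. I back out and go round the open lid to the tray.

Call:
jog_arm --rows "1.5 0 0 0 0 0 1;2.5 0 0 0 0 0 1;2.3 0 0 0 0 0 1;0 0 0 0 0 0 1;0 0 -3 0 0 0 1"

```text
time: 29.15
position: [0.6751, -0.1828, 0.0587]
tool_rot: [-3.129, -0.255, 0.016]
ft_force: [1.0, -1.0, 0.1]
grip_width: 0.225
grip_force: 50.0
```

Call:
jog_arm --rows "0 0 -4 0 0 0 1;0 0 -3 0 0 0 1;0.8 -4.9 0 0 0 0 1;0.8 -4.9 0 0 0 0 1;0.8 -4.9 0 0 0 0 1"

```text
time: 29.78
position: [0.6772, -0.0337, 0.1321]
tool_rot: [3.13, 0.253, -0.006]
ft_force: [0.4, -0.3, 0.4]
grip_width: 0.222
grip_force: 50.0
```

Call:
jog_arm --rows "0.8 -4.9 0 0 0 0 1;0.8 -4.9 0 0 0 0 1;0.8 -4.9 0 0 0 0 1;0 0 0 0 0 0.11 1;0 0 0 0 0 0.11 1"

```text
time: 30.4
position: [0.6772, 0.1147, 0.1318]
tool_rot: [3.138, -0.093, -0.006]
ft_force: [0.7, -0.3, -0.7]
grip_width: 0.223
grip_force: 50.0
```

Call:
jog_arm --rows "-5 0.3 0 0 0 0 1;-5 0.3 0 0 0 0 1;-5 0.3 0 0 0 0 1;0 0 0 0 0 0 1;0 0 0 0 0 0 1"

```text
time: 31.02
position: [0.5287, 0.1135, 0.1329]
tool_rot: [3.139, -0.091, 0.0]
ft_force: [-0.3, -0.1, -0.3]
grip_width: 0.226
grip_force: 50.0
```

Call:
jog_arm --rows "-0.8 -0.4 3 0 0 0 1;0 0 4 0 0 0 1;0 0 3 0 0 0 1;0 0 1.7 0 0 0 1;0 0 0.6 0 0 0 1"

```text
time: 31.65
position: [0.5211, 0.1189, 0.0089]
tool_rot: [-3.14, 0.091, 0.002]
ft_force: [0.3, 0.2, 0.2]
grip_width: 0.223
grip_force: 50.0
```

Call:
jog_arm --rows "0 0 0 0 0 0 1;0 0 0 0 0 0 1"

```text
time: 31.9
position: [0.522, 0.1194, 0.0108]
tool_rot: [-3.14, 0.09, -0.003]
ft_force: [-0.4, -0.3, -0.4]
grip_width: 0.225
grip_force: 50.0
```

Call:
jog_arm --rows "0 0 0.25 0 0 0 1;0 0 0 0 0 0 1;0 0 0 0 0 0 0.4;0 0 0 0 0 0 0.2;0 0 0 0 0 0 0.1"

```text
time: 32.52
position: [0.5209, 0.1191, 0.0072]
tool_rot: [3.14, -0.09, 0.0]
ft_force: [-0.0, 0.2, -1.0]
grip_width: 0.413
grip_force: 0.0
```

Call:
jog_arm --rows "0 0 0 0 0 0 0;0 0 -2 0 0 0 0;0 0 -5 0 0 0 0;-4 0 -5 0 0 0 0;0 0 0 0 0 0 0"

```text
time: 33.15
position: [0.483, 0.1226, 0.1302]
tool_rot: [3.14, -0.088, 0.012]
ft_force: [0.7, -0.0, -0.5]
grip_width: 0.503
grip_force: 0.0
```

Call:
jog_arm --rows "0 0 0 0 0 0 0;0 0 0 0 0 0 0"

```text
time: 33.4
position: [0.4814, 0.1209, 0.1245]
tool_rot: [3.14, -0.091, -0.004]
ft_force: [0.9, -0.4, 0.4]
grip_width: 0.502
grip_force: 0.0
```

```bash
python3 red.py; python3 lid.py
```

```text
red [ 308  155   25   64 1538] [0.52246539 0.11810768] (18.33144187927246, 48.30399703979492) 86.10358428955078
pos [0.48143155 0.12087943 0.12446049] yaw -3.3051736374139824 to handle [0.04143307 0.00036779 0.11535054]
side 2441
scene 4287

................############.o.o..o....oo..o.
..............######################..oo.o.o.
.............#########################.......
...........##########################........
.........#################..#########........
........#####..####...###.#..#######.........
........###########.####..#...######.........
.......##############.....#....##############
...........########..............############
........#####...#.#...............###########
........######.###..................#########
..............###....................########
................oo....................#######
................oo......................#####
...............oo......................######
...............oooo.oo.................######
...............oooo.ooo....#.........o.......
............oooooo..ooooo#.....#....oo.......
..........ooooooo.oooooooo.#........o........
.....##.ooooooo.o.ooooooooo.#.....#oo........
....###oooooooo.ooooooooooooo#....oo.........
....##.ooooooooooooooooooooooo.#.oo......####
....##.oooooooooooooooooooooooooooo...#######
....##.ooooooooooooooooooooooooooo...########
....##.oooooooooooooooooooooooooo...#########
#..####ooooooooooooooooooooooooo....#########
########....oooooooooooooooooooo.############
########.............oooooooooo.#############
```

```bash
python3 -c "
from bench import ticket
print(ticket.close_job())"
```

```text
the job is handed in; nothing more can be done
None
```

The job is handed in: the latch was behind hole a, the lid came open and stayed open, both stiff plugs (holes b and c) were only felt at about 5 N, and the dowel lies released in the green tray.

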